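# Knock the jammed filler out of the phone slot

### The job

The wooden filler piece is jammed in the narrow phone slot of the bamboo desk organiser. Hold the long wooden block, enter the slot's open mouth with its end and knock the filler sideways along the slot until it is wholly out in the wide bay; keep the gripper itself off the filler while any of it is still in the slot. Then lay the block down flat on the desk clear of everything, lift the filler out of the bay and leave it lying in the black tray, without disturbing the mug, mouse or phone.

Things in the scene. Friction and masses are not known exactly. Their poses are not given: they have to be found in the camera images.
- slot_mouth (a point): Open mouth of the organiser's narrow slot, mid-width, on its floor 5 mm above the desk. +y runs along the slot into the wide bay, x across, z up. Slot 26 mm wide, 50 mm long (y 0 to 50 mm), cheeks at x -25 to -13 and 13 to 33 mm. Lips on the cheeks overhang the slot 4 mm each side, 41 to 46 mm above the desk: nothing in the slot can be lifted out.
- bay_floor (a point): Centre of the wide bay's floor, 106 mm along +y from slot_mouth, same height and axes. The bay is open on top, 124 mm wide (x), reaches from y = 50 to 162 mm past the mouth, walls 6 mm thick (8 mm beside the slot) and 36 mm high above the desk; slot and bay share one level floor.
- pad (a joint): Cork pad in the slot's +x cheek (y 8 to 42 mm from the mouth, 26 mm tall), sprung with about 14 N: it pinches the filler, which takes roughly 10 to 16 N to slide. 0 while the filler is in; reads down to -0.0015 (1.5 mm further into the slot) when it has left.
- filler_centre (a point): Centre of the filler: a loose plain wooden cuboid 26 mm (its x) by 50 mm (its y) by 34 mm high (z), about 40 g. At the start it stands on the slot's floor between the cheeks, its y along the slot, its end towards the mouth between about 10 mm outside and 2 mm inside the mouth.
- block_centre (a point): Centre of the knocking block: a loose plain wooden bar 18 mm (its x) by 140 mm (its y, long) by 28 mm high (z), about 55 g, lying flat on the desk.
- tray_in (a point): Centre of the inner floor of the shallow black desk tray (fixed), floor 4 mm above the desk; inside 142 mm (x) by 112 mm (y), walls 4 mm thick, 20 mm high above the desk.
- mug: Bystander: blue plastic mug, 80 mm across, 85 mm tall, origin at its underside.
- mouse: Bystander: black computer mouse, 100 x 58 x 31 mm, origin at its underside.
- phone: Bystander: black phone lying flat, 76 x 158 x 9 mm, origin at its underside.

How it is judged:
By the outcome, as a careful person would: the job done as asked, in the order asked, and still so for the second after the job is handed in, with the robot touching nothing.
It also fails if it takes over 58 s, if anything falls off the work surface, if the arm or the gripper's body presses on something with over 40 N, if the wrist force passes 120 N, or if a joint passes its speed limit or range.

### The arm

A 6-joint arm with a two-finger parallel gripper is mounted at the origin on the work surface. World frame = base frame: x ahead of the robot, y to its left, z up, the work surface at z = 0. Lengths are in m, angles in rad, forces in N, time in s.
With the tool pointing down it reaches from about 0.425 to 0.95 m from the base axis. Payload 3.5 kg.
Tool frame: the origin (TCP) lies midway between the tips of the shut fingers; the grasp point (between the pads) lies ctrl.grasp_offset behind it (ctrl.grasp_offset is the distance from the TCP to the grasp point, in m); x points along the fingers, y is the direction in which the jaws open and shut, and the axes are right-handed (so a half turn about x gives the same grasp; the last joint's range is limited). The gripper opens to 85 mm and grips with 20 to 120 N. Pads are 22 mm wide; open, the fingers measure 114 mm over their backs; the gripper's body (76 mm by 85 mm) begins 54 mm behind the grasp point. The pads swing forward as they close: fully open they stand 13 mm farther back than shut.
Start: joints at [0.996, 0.286, 1.577, -0, 1.279, -0.15], TCP at [0.278, 0.615, 0.231] pointing down, gripper open.
Joint ranges: [-2.77, 2.77], [-0.9, 2.22], [0.21, 2.48], [-1.53, 4.67], [0.24, 2.81], [-2.84, 2.84]. Speed limits (rad/s): [2.79, 2.79, 3.14, 3.14, 3.14, 3.14].

### API

Orientations are given as a unit quaternion [x, y, z, w].
In Python, from plant import readout, read_camera, sign_off, ctrl gives the robot as it stands.
- The arm moves only by the tool drive_tool, never from a script. Its argument "steps" is a list of rows, each a list of 5 numbers: the shift along the tool's x, y, z in cm, then the turn about the tool's x in degrees, then the opening, from 0 (shut) to 1 (fully open). A call has 1 to 10 rows; each row shifts and turns the commanded pose from where the row before left it, along the tool's axes as they then stand; what a row does not reach is not made up. A row lasts 1/10 s, in which the tool goes at most 50 mm and 8.59 degrees, less where a joint would pass 70% of its speed; a pose out of reach is approached as far as the arm can. A call is refused whole if a number of a shift passes 5 or a number of a turn 8.59, either way. A call with a gripper value outside its range is refused whole. The fingers move at their own pace and stop on an object; "force" is the grip in N (left out, the last holds). Time passes only in rows, so rows that do not move let the fingers close. It gives the time, the measured TCP pose, the force and the opening at its end, in the units of the state.
- readout.get_state(): the state, without advancing time (a new reading comes with each control period).
- read_camera(name): name is "side" or "top" or "wrist"; returns a dict with "frame" (480x640x3 uint8, red, green, blue), "vertical_fov" (degrees; the focal length in pixels is half the picture's height over the tangent of half this angle, whatever the lens; pixels are square), "cx", "cy" (the principal point, pixels), "eye" and "orientation" of the camera in the world. Camera axes: x right, y up, looking along -z (the intrinsics and any distortion apply to the point x, -y, -z); pixel columns grow to the right and rows downward; lengths in m; the calibration is good to about 2 mm. The wrist camera is an equidistant fisheye: a pixel r from the principal point sees the ray r / f radians off the axis. A picture is of the moment at which its call begins. There is no depth.
- sign_off(): hands the job in, once; it reports no verdict.
The state is a dict: "time": time; "qpos": joint angles; "dq": joint speeds; "joint_efforts": joint torques, N m; "eef_pos": TCP position; "tcp_rot": TCP orientation; "contact_force": force on the tool from outside, world axes, zero at the start; "wrist_torque": the same for the moment, N m; "opening": opening from 0.0 (shut) to 1.0 (fully open).
Only numpy, scipy, OpenCV 4.12 (cv2) and the standard library are available. Lean on these libraries where they do the work, as an engineer would, in place of code of your own. Each camera call takes 0.05 s, during which the arm holds its last target. There are 200 camera calls.

## Working session

There is one attempt and no reset: what is moved stays moved. The work goes in short steps, Python scripts to look and compute and a tool call to move; the robot and the scene stay as the last step left them, time stands still between calls to the robot, and variables do not carry over. Pictures are saved under pics/ and viewed, about 8 in all and at most 12, crops included, and the job is handed in when it is done.

Besides the shell and the picture viewer there is one more tool, called after "Call:" as name(argument=value, ...), one argument or row to a line, values as JSON. drive_tool: Moves the arm, as the interface text tells. Its arguments: {"type":"object","properties":{"steps":{"type":"array","items":{"type":"array","items":{"type":"number"}}},"force":{"type":"number"}},"required":["steps"]}

```bash
mkdir -p pics; ls
cat > h.py <<'E'
import numpy as np, cv2
from scipy.spatial.transform import Rotation as R
from plant import readout, read_camera, sign_off, ctrl
def shot(n,fn=None):
    c=read_camera(n)
    if fn: cv2.imwrite('pics/'+fn,c['frame'][:,:,::-1])
    np.save('pics/'+n+'.npy',c,allow_pickle=True)
    return c
def load(n): return np.load('pics/'+n+'.npy',allow_pickle=True).item()
def ray(c,u,v):
    f=240/np.tan(np.radians(c['vertical_fov'])/2)
    return R.from_quat(c['orientation']).apply([(u-c['cx'])/f,-(v-c['cy'])/f,-1])
def at(c,u,v,z):
    d=ray(c,u,v);e=np.array(c['eye']);return e+d*(z-e[2])/d[2]
def proj(c,p):
    f=240/np.tan(np.radians(c['vertical_fov'])/2)
    q=R.from_quat(c['orientation']).inv().apply(np.asarray(p)-np.array(c['eye']))
    return np.stack([c['cx']-f*q[...,0]/q[...,2],c['cy']+f*q[...,1]/q[...,2]],-1)
E
python3 - <<'E'
from h import *
for n in('top','side'):
    c=shot(n,n+'0.png');print({k:v for k,v in c.items() if k!='frame'})
print(readout.get_state(),ctrl.grasp_offset)
E
```

```text
pics
{'vertical_fov': 57.04416245323459, 'cx': 323.19664670357395, 'cy': 234.66896272701786, 'eye': array([ 0.55053956, -0.00588588,  1.00700609]), 'orientation': array([ 0.02869092, -0.0243094 , -0.69880614,  0.71432196])}
{'vertical_fov': 53.8033360860395, 'cx': 315.1463711903954, 'cy': 243.82039965634328, 'eye': array([ 0.09824405, -0.53933619,  0.53467148]), 'orientation': array([ 0.45309055, -0.17368493, -0.30481513,  0.8195305 ])}
{'time': 0.1, 'qpos': array([ 9.95988197e-01,  2.87121038e-01,  1.57802777e+00, -2.80178737e-06,
        1.27860723e+00, -1.50032998e-01]), 'dq': array([ 0.00070781, -0.0015168 , -0.00409533,  0.00062605, -0.00042937,
       -0.00050424]), 'joint_efforts': array([ 1.79978921e-03, -4.07299554e+01, -2.93697202e+01, -8.17527166e-05,
        3.40861683e-03,  2.97484362e-06]), 'eef_pos': array([0.2778455 , 0.61451213, 0.23005772]), 'tcp_rot': array([ 0.14833827,  0.69148833, -0.14976932,  0.69094775]), 'contact_force': array([-0.21391097,  0.81586721, -0.66611207]), 'wrist_torque': array([ 0.02487555,  0.00469037, -0.00051956]), 'opening': 1.0011574659967843} 0.0187
```

View pics/top0.png

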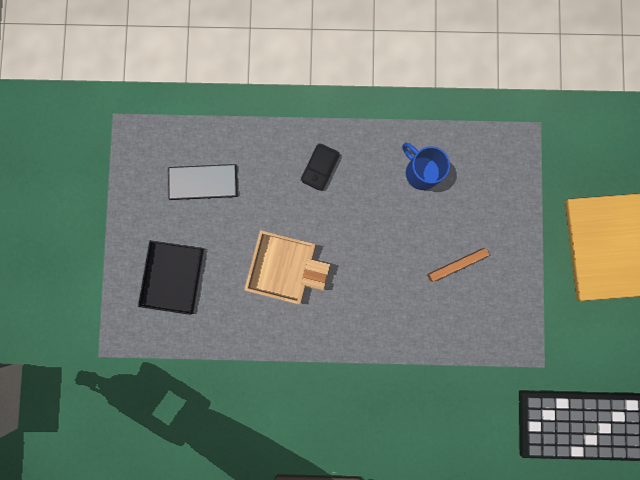

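View pics/side0.png

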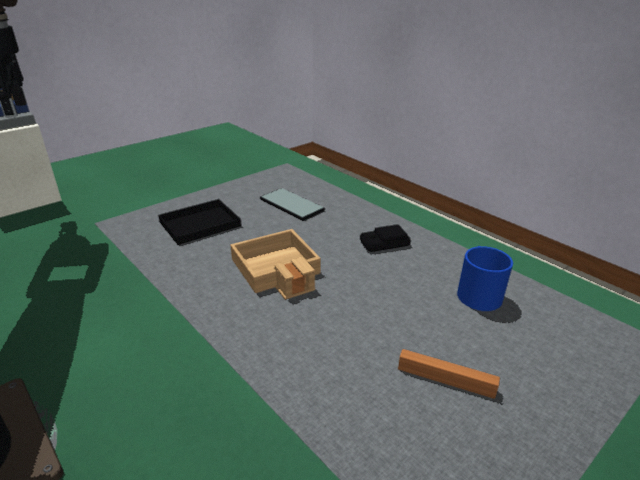

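Top view: the organiser bay is at (283,267), with its slot at (318,274) and the mouth facing right (world −y). The block is at (459,264), the tray at (172,277), the phone at (203,182), the mouse at (321,167) and the mug at (430,167). I'll enlarge for accuracy.

Run:
```python
from h import *
c=load('top');s=load('side')
def crop(c,x,y,w,h,k): return cv2.resize(c['frame'][y:y+h,x:x+w],None,fx=k,fy=k,interpolation=cv2.INTER_CUBIC)
a=crop(c,240,225,100,85,6) # 600x510
b=crop(c,420,240,80,50,5)
cv2.imwrite('pics/c1.png',a[:,:,::-1])
d=crop(s,225,225,100,80,7)
cv2.imwrite('pics/c2.png',d[:,:,::-1])
# block mask & tray
for n,(x,y,w,h) in dict(block=(420,235,80,60)).items():
    im=c['frame'][y:y+h,x:x+w].astype(int); m=((im[...,0]-im[...,2])>40).astype(np.uint8)
    print(n,m.sum()); r=cv2.minAreaRect(cv2.findNonZero(m)); bp=cv2.boxPoints(r)+[x,y]; print(bp)
    for z in(0,.028): print(z,[at(c,*p,z).round(4) for p in bp])
```

```text
block 549
[[427.18248796 274.24817657]
 [485.5401535  247.01460075]
 [489.21898651 254.89781189]
 [430.8613205  282.1313858 ]]
0 [array([ 0.5412, -0.2366,  0.    ]), array([ 0.606 , -0.3691,  0.    ]), array([ 0.5882, -0.3773,  0.    ]), array([ 0.5236, -0.245 ,  0.    ])]
0.028 [array([ 0.5415, -0.2302,  0.028 ]), array([ 0.6044, -0.359 ,  0.028 ]), array([ 0.5871, -0.367 ,  0.028 ]), array([ 0.5244, -0.2384,  0.028 ])]
```

View pics/c1.png

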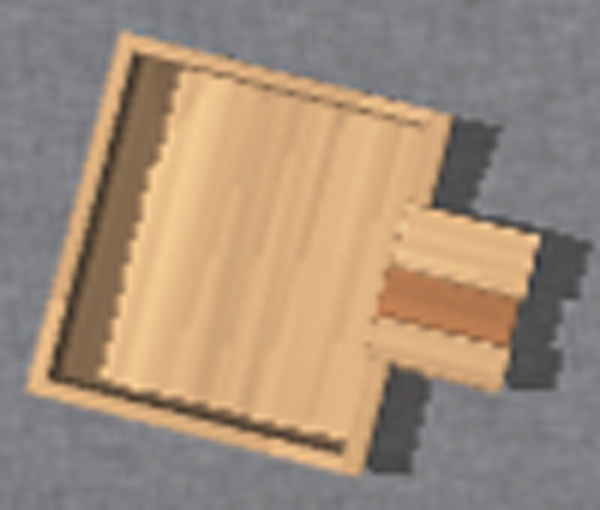

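View pics/c2.png

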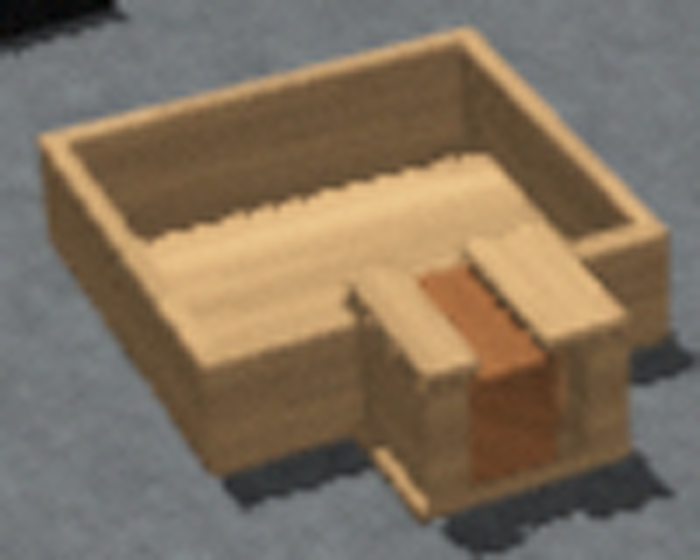

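The crops show the bay's four rim corners, the cheek tops and the orange filler with its end at the mouth. The 20 mm cheek is on world +x, which agrees with the description. Next I fit the organiser's pose from the corners and the block's from its silhouette, using both cameras.

```bash
cat > fit.py <<'E'
from h import *
from scipy.optimize import least_squares, minimize
c=load('top');s=load('side')
T=[((122,32),(68,168,36)),((450,113),(68,42,36)),((28,392),(-68,168,36)),((360,475),(-68,42,36)),((540,237),(33,0,46)),((500,392),(-25,0,46))]
S=[((200,368),(-68,42,36)),((42,140),(-68,168,36)),((468,30),(68,168,36)),((668,230),(68,42,36)),((428,378),(-25,0,46)),((628,318),(33,0,46)),((428,518),(-25,0,0)),((628,460),(33,0,0))]
tp=np.array([(np.array(p)+.5)/6-.5+[240,225] for p,_ in T]);tm=np.array([m for _,m in T])/1e3
sp=np.array([(np.array(p)+.5)/7-.5+[225,225] for p,_ in S]);sm=np.array([m for _,m in S])/1e3
def W(q,m): return R.from_euler('z',q[2]).apply(m)+[q[0],q[1],0]
def res(q,wt=1,ws=1): return np.r_[wt*(proj(c,W(q,tm))-tp).ravel(),ws*(proj(s,W(q,sm))-sp).ravel()]
for w in((1,0),(0,1),(1,1)):
    r=least_squares(res,[.52,-.05,-.25],args=w);print('org',w,r.x.round(4),'rms',np.sqrt(np.mean(r.fun**2)).round(2))
print(r.fun.reshape(-1,2).round(1).tolist())
def sil(cam,q,dims,z0=0):
    P=np.array([[i,j,k] for i in(-.5,.5) for j in(-.5,.5) for k in(0,1)])*dims+[0,0,z0]
    m=np.zeros((480*4,640*4),np.uint8);h=cv2.convexHull(((proj(cam,W(q,P))+.5)*4).astype(np.float32))
    cv2.fillConvexPoly(m,np.round(h*16).astype(np.int32),255,shift=4);return cv2.resize(m,(640,480),interpolation=cv2.INTER_AREA)/255.
def om(cam,box):
    im=cam['frame'].astype(float);m=np.clip(((im[...,0]-im[...,2])/(im[...,0]+1)-.1)/.25,0,1);o=np.zeros_like(m);x,y,w,h=box;o[y:y+h,x:x+w]=m[y:y+h,x:x+w];return o
if __name__=='__main__':
  mt=om(c,(415,235,85,60));ms=om(s,(385,335,125,75));D=np.array([.018,.14,.028])
  for w in((1,0),(0,1),(1,1)):
    f=lambda q:w[0]*np.abs(sil(c,q,D)-mt).sum()+w[1]*np.abs(sil(s,q,D)-ms).sum()
    r=minimize(f,[.565,-.302,.45],method='Nelder-Mead',options=dict(initial_simplex=[[.565,-.302,.45],[.575,-.302,.45],[.565,-.292,.45],[.565,-.302,.52]],xatol=1e-4,fatol=.05))
    print('block',w,r.x.round(4),r.fun,mt.sum(),ms.sum())
  im=c['frame'][230:325,130:215].max(2);m=(im<60).astype(np.uint8);m=cv2.morphologyEx(m,cv2.MORPH_OPEN,np.ones((3,3)))
  rr=cv2.minAreaRect(cv2.findNonZero(m));print('tray',[at(c,*(p+[130,230]),.02).round(3).tolist() for p in cv2.boxPoints(rr)],at(c,rr[0][0]+130,rr[0][1]+230,.02))
  st=readout.get_state();print(R.from_quat(st['tcp_rot']).as_matrix().round(4))
E
python3 fit.py
```

```text
org (1, 0) [ 0.5275 -0.0072 -0.2244] rms 0.16
org (0, 1) [ 0.5256 -0.0093 -0.2268] rms 0.3
org (1, 1) [ 0.5267 -0.0079 -0.2263] rms 0.5
[[0.2, 0.1], [0.8, 0.6], [-0.1, 0.2], [0.4, 0.7], [0.4, 0.1], [0.5, 0.3], [0.4, -0.4], [-0.7, -1.0], [0.2, -0.9], [0.3, -0.1], [-0.5, -0.6], [0.2, -0.9], [0.1, 0.1], [0.0, -0.7]]
block (1, 0) [ 0.5646 -0.3011  0.4568] 30.471525967254415 610.9731939464875 2310.584410619842
block (0, 1) [ 0.564  -0.3027  0.4517] 60.83685531395622 610.9731939464875 2310.584410619842
block (1, 1) [ 0.5641 -0.3022  0.4514] 132.07187335426386 610.9731939464875 2310.584410619842
tray [[0.457, 0.409, 0.02], [0.606, 0.392, 0.02], [0.588, 0.268, 0.02], [0.439, 0.286, 0.02]] [0.52214456 0.33880082 0.02      ]
[[-1.200e-03  4.121e-01  9.111e-01]
 [-1.800e-03  9.111e-01 -4.121e-01]
 [-1.000e+00 -2.100e-03 -3.000e-04]]
```

The two cameras agree to about 2 mm. The slot mouth is at (0.527,−0.008) with yaw −13.0°, and the block is at (0.564,−0.302) with yaw 25.9°. The tray is about (0.522,0.339). I'll rotate the jaws onto the block's axis and travel over to it.

Call:
drive_tool(
  steps=[
    [0,0,0,8,0.6],
    [0,0,0,8,0.6],
    [0,0,0,8,0.6],
    [0,0,0,8,0.6],
    [0,0,0,7.8,0.6],
    [0,1.5,4.5,0,0.6],
    [0,1.5,4.5,0,0.6],
    [0,1.5,4.5,0,0.6],
    [0,1.5,4.5,0,0.6],
    [0,1.5,4.5,0,0.6],
  ],
  force=60,
)

```text
time: 1.1
eef_pos: [0.4445, 0.4436, 0.2307]
tcp_rot: [0.375, 0.599, -0.376, 0.599]
contact_force: [0.5, -0.3, 0.1]
opening: 0.598
```

Call:
drive_tool(
  steps=[
    [0,-0.5,4.5,0,0.6],
    [0,-0.5,4.5,0,0.6],
    [0,-0.5,4.5,0,0.6],
    [0,-0.5,4.5,0,0.6],
    [0,-0.5,4.5,0,0.6],
    [0,-1,4.5,0,0.6],
    [0,-1,4.5,0,0.6],
    [0,-1,4.5,0,0.6],
    [0,-1,4.5,0,0.6],
    [0,0,0,0,0.6],
  ],
)

```text
time: 2.1
eef_pos: [0.5627, 0.0476, 0.2309]
tcp_rot: [0.377, 0.598, -0.378, 0.598]
contact_force: [0.7, 1.1, 0.8]
opening: 0.599
```

```bash
cat >> h.py <<'E'
def to(x,y,z,yaw=None):
    "tool-frame cm shift (after the turn) to reach TCP x,y,z; yaw of tool y in deg"
    st=readout.get_state();r=R.from_quat(st['tcp_rot']);M=r.as_matrix();p=np.array(st['eef_pos'])
    y0=np.degrees(np.arctan2(M[1,1],M[0,1]));turn=0
    if yaw is not None: turn=y0-yaw; r=r*R.from_euler('x',turn,degrees=True)
    d=r.inv().apply(np.array([x,y,z])-p)*100
    print('t',round(st['time'],2),'p',p.round(4),'yaw',y0.round(2),'tilt',M[2].round(4),'open',round(st['opening'],3),'F',np.round(st['contact_force'],1),'q',np.round(st['qpos'],2)); print('  turn',round(turn,2),'shift',d.round(2))
E
python3 -c "
from h import *
to(.5706,-.3155,.1,25.9)"
```

```text
t 2.1 p [0.5627 0.0476 0.2309] yaw 25.5 tilt [-1.     -0.001   0.0013] open 0.599 F [0.7 1.1 0.8] q [-0.09  0.04  1.85 -0.    1.25 -0.54]
  turn -0.4 shift [ 13.15 -15.14  32.99]
```

Call:
drive_tool(
  steps=[
    [0,-1.9,4.1,0,0.6],
    [0,-1.9,4.1,0,0.6],
    [0,-1.9,4.1,0,0.6],
    [0,-1.9,4.1,0,0.6],
    [1,-1.9,4.1,0,0.6],
    [2,-1.9,4.1,0,0.6],
    [3,-1.9,4.1,0,0.6],
    [3,-1.8,4.3,-0.4,0.6],
    [2,0,0,0,0.6],
    [0,0,0,0,0.6],
  ],
)

```text
time: 3.1
eef_pos: [0.5673, -0.3011, 0.1216]
tcp_rot: [0.374, 0.603, -0.373, 0.597]
contact_force: [-0.0, 0.4, 0.2]
opening: 0.6
```

```bash
python3 -c "
from h import *
to(.5706,-.3155,.004,25.9)
c=shot('wrist');print({k:v for k,v in c.items() if k!='frame'})
cv2.imwrite('pics/w1.png',c['frame'][:,:,::-1])"
```

```text
t 3.1 p [ 0.5673 -0.3011  0.1216] yaw 26.17 tilt [-1.     -0.0039 -0.0084] open 0.6 F [-0.   0.4  0.2] q [-0.65  0.33  1.74  0.    1.09 -1.1 ]
  turn 0.27 shift [11.75 -0.28  1.54]
{'vertical_fov': 65.70646984690485, 'cx': 322.74002432666543, 'cy': 239.32177217644582, 'eye': array([ 0.53107719, -0.22504171,  0.26466569]), 'orientation': array([-0.15876302, -0.0348484 ,  0.22395549,  0.96094944])}
```

View pics/w1.png

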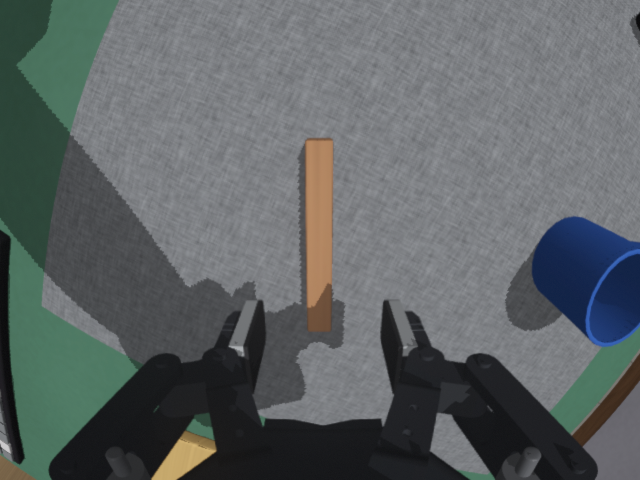

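The wrist view shows the block between (319,140) and (319,330), parallel to the fingers and midway between them. I'm descending and gripping.

Call:
drive_tool(
  steps=[
    [0,-0.3,1.5,0.2,0.6],
    [3,0,0,0,0.6],
    [3,0,0,0,0.6],
    [3,0,0,0,0.6],
    [1.5,0,0,0,0.6],
    [1,0,0,0,0.6],
    [0,0,0,0,0.6],
    [0,0,0,0,0.6],
  ],
)

```text
time: 3.95
eef_pos: [0.5748, -0.3178, 0.0133]
tcp_rot: [0.374, 0.599, -0.374, 0.601]
contact_force: [0.3, -0.6, -0.2]
opening: 0.597
```

```bash
python3 -c "
from h import *
to(.5706,-.3155,.005,25.9)"
```

```text
t 3.95 p [ 0.5748 -0.3178  0.0133] yaw 26.08 tilt [-1.      0.0012  0.0026] open 0.597 F [ 0.3 -0.6 -0.2] q [-0.66  0.49  1.74 -0.    0.91 -1.11]
  turn 0.18 shift [ 0.83 -0.28 -0.39]
```

Call:
drive_tool(
  steps=[
    [0.3,-0.3,-0.4,0.2,0.6],
    [0,0,0,0,0.35],
    [0,0,0,0,0.35],
    [0.4,0,0,0,0.35],
    [0,0,0,0,0.35],
    [0,0,0,0,0.1],
    [0,0,0,0,0.1],
    [0,0,0,0,0.1],
    [0,0,0,0,0.1],
    [0,0,0,0,0.1],
  ],
)

```text
time: 4.95
eef_pos: [0.5692, -0.3148, 0.0046]
tcp_rot: [0.375, 0.599, -0.375, 0.599]
contact_force: [-0.4, 0.1, -1.1]
opening: 0.199
```

```bash
python3 -c "
from h import *
to(.5706,-.3155,.005,25.9)"
```

```text
t 4.95 p [ 0.5692 -0.3148  0.0046] yaw 25.86 tilt [-1.e+00  0.e+00  1.e-04] open 0.199 F [-0.4  0.1 -1.1] q [-0.66  0.5   1.76 -0.    0.89 -1.11]
  turn -0.04 shift [-0.04  0.09  0.12]
```

The grip holds at an opening of 0.199, about 17 mm, which matches the 18 mm block. Now I lift, turn and line up in front of the slot.

Call:
drive_tool(
  steps=[
    [-2,0,0,0,0.1],
    [-3,0,0,0,0.1],
    [-3,0,0,0,0.1],
    [0,0,0,8,0.1],
    [0,0,0,8,0.1],
    [0,0,0,8,0.1],
    [0,0,0,8,0.1],
    [0,0,0,6.9,0.1],
    [0,0,0,0,0.1],
    [0,0,0,0,0.1],
  ],
)

```text
time: 5.95
eef_pos: [0.569, -0.3146, 0.0844]
tcp_rot: [-0.553, -0.441, 0.553, -0.441]
contact_force: [-0.8, 0.0, -1.5]
opening: 0.2
```

Call:
drive_tool(
  steps=[
    [0,-2,-3,0,0.1],
    [0,-2,-3,0,0.1],
    [0,-2,-3,0,0.1],
    [0,-2,-3,0,0.1],
    [0,-2,-3,0,0.1],
    [0,-1,-2,0,0.1],
    [0,0,0,0,0.1],
    [0,0,0,0,0.1],
  ],
)

```text
time: 6.75
eef_pos: [0.5007, -0.1243, 0.0849]
tcp_rot: [0.553, 0.44, -0.553, 0.441]
contact_force: [0.2, -0.9, -1.3]
opening: 0.199
```

```bash
python3 -c "
from h import *
to(.4998,-.125,.0136,-12.97)"
```

```text
t 6.75 p [ 0.5007 -0.1243  0.0849] yaw -12.91 tilt [-1.e+00  9.e-04  5.e-04] open 0.199 F [ 0.2 -0.9 -1.3] q [-0.44  0.11  2.07 -0.    0.96 -0.21]
  turn 0.06 shift [ 7.13 -0.08  0.08]
```

Call:
drive_tool(
  steps=[
    [2.5,-0.1,0.1,0,0.1],
    [2.5,0,0,0,0.1],
    [1.5,0,0,0,0.1],
    [0.6,0,0,0,0.1],
    [0,0,0,0,0.1],
    [0,0,0,0,0.1],
  ],
)

```text
time: 7.35
eef_pos: [0.5001, -0.126, 0.0144]
tcp_rot: [0.554, 0.439, -0.553, 0.44]
contact_force: [0.3, 0.4, -0.1]
opening: 0.198
```

Run:
```python
from h import *
to(.4998,-.125,.0136,-12.97)
c=shot('top');s=shot('side')
a=cv2.resize(c['frame'][215:325,240:400],None,fx=5,fy=5,interpolation=cv2.INTER_CUBIC)
b=cv2.resize(s['frame'][215:335,225:400],None,fx=4.57,fy=4.57,interpolation=cv2.INTER_CUBIC)
cv2.imwrite('pics/e1.png',a[:,:,::-1]);cv2.imwrite('pics/e2.png',b[:,:,::-1])
```

```text
t 7.35 p [ 0.5001 -0.126   0.0144] yaw -13.06 tilt [-1.0e+00  1.6e-03  4.0e-04] open 0.198 F [ 0.3  0.4 -0.1] q [-0.44  0.23  2.09 -0.    0.81 -0.22]
  turn -0.09 shift [ 0.08 -0.05 -0.09]
```

View pics/e1.png

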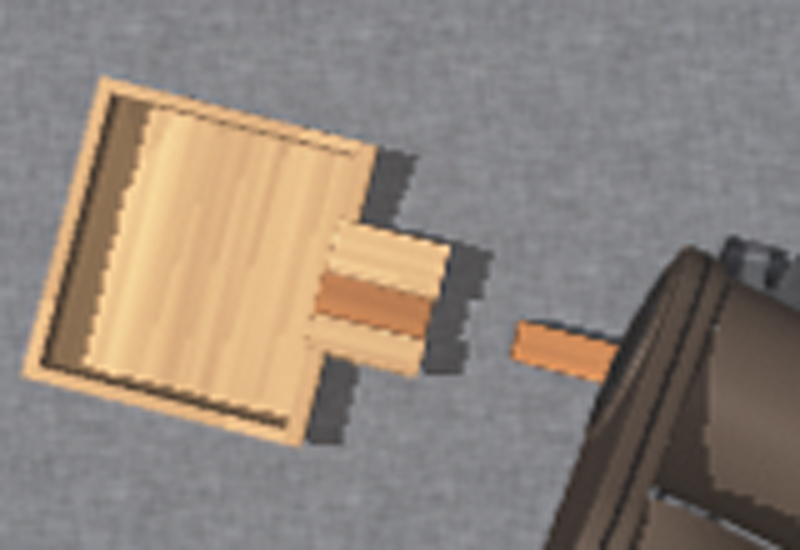

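View pics/e2.png

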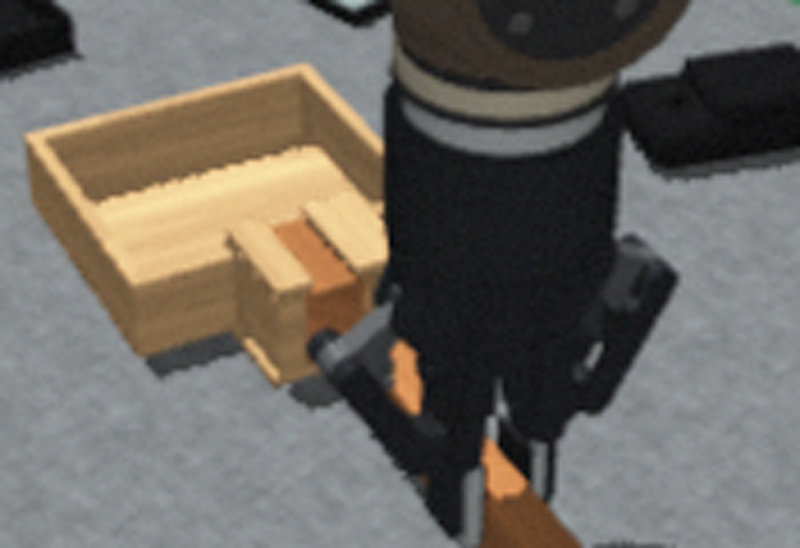

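In the top view the block's tip, with corners about (517,321) and (511,357), faces the slot, and the filler's end sits in line. I'll compute the tip's offset in the slot frame.

Run:
```python
from h import *
c=load('top')
px=lambda u,v:((u+.5)/5-.5+240,(v+.5)/5-.5+215)
q=[.5275,-.0072,-.2244]
loc=lambda p:R.from_euler('z',-q[2]).apply(p-np.array([q[0],q[1],0]))*1e3
for n,u,v,z in(('tipL',517,321,.037),('tipR',511,357,.037),('backL',618,345,.037),('backR',605,382,.037),('fill mouth +x',436,297,.039),('fill mouth -x',427,339,.039),('cheek+',449,247,.046),('cheek-',416,376,.046)):
    print(n,loc(at(c,*px(u,v),z)).round(1))
print('tcp',loc(readout.get_state()['eef_pos']).round(1))
# segment the tip
im=c['frame'].astype(int);m=((im[...,0]-im[...,2])>60)[270:300,338:366].astype(np.uint8);r=cv2.findNonZero(m).reshape(-1,2)+[338,270]
P=np.array([loc(at(c,*p,.037)) for p in r]);print('tip max y',P[:,1].max(),[ (y,P[abs(P[:,1]-y)<4][:,0].min().round(1),P[abs(P[:,1]-y)<4][:,0].max().round(1),P[abs(P[:,1]-y)<4][:,0].mean().round(1)) for y in(-45,-52,-60)])
```

```text
tipL [  8.4 -36.3  37. ]
tipR [ -7.5 -37.6  37. ]
backL [  9.  -81.6  37. ]
backR [ -8.  -79.9  37. ]
fill mouth +x [ 9.9  0.6 39. ]
fill mouth -x [-8.8 -0.1 39. ]
cheek+ [32.3  0.4 46. ]
cheek- [-25.2   0.7  46. ]
tcp [  -0.2 -121.7   14.8]
tip max y -36.93808302366111 [(-45, np.float64(-7.9), np.float64(8.5), np.float64(0.5)), (-52, np.float64(-7.8), np.float64(8.0), np.float64(0.1)), (-60, np.float64(-8.3), np.float64(8.5), np.float64(0.3))]
```

The block is centred within 0.3 mm and parallel to the slot, with its tip 37 mm short of the mouth. I'm entering and pushing.

Call:
drive_tool(
  steps=[
    [0.1,-0.05,-1,0,0.1],
    [0,0,-1,0,0.1],
    [0,0,-1,0,0.1],
    [0,0,-0.7,0,0.1],
    [0,0,-0.5,0,0.1],
    [0,0,-0.5,0,0.1],
    [0,0,-0.5,0,0.1],
    [0,0,0,0,0.1],
  ],
)

```text
time: 8.25
eef_pos: [0.51, -0.0779, 0.0133]
tcp_rot: [-0.55, -0.44, 0.555, -0.443]
contact_force: [-6.3, -15.0, 2.5]
opening: 0.196
```

Run:
```python
from h import *
q=[.5275,-.0072,-.2244]
st=readout.get_state();p=R.from_euler('z',-q[2]).apply(st['eef_pos']-np.array([q[0],q[1],0]))*1e3
print(p.round(1),'tip',p[1]+84.7,'F',R.from_euler('z',-q[2]).apply(st['contact_force']).round(1)); to(.5,-.1,.0136,-12.97)
```

```text
[ -1.3 -72.8  13.3] tip 11.905817671841689 F [ -2.8 -16.    2.5]
t 8.25 p [ 0.51   -0.0779  0.0133] yaw -12.72 tilt [-1.0e+00 -3.0e-04  8.7e-03] open 0.196 F [ -6.3 -15.    2.5] q [-0.34  0.24  2.09 -0.01  0.81 -0.11]
  turn 0.25 shift [-0.01 -0.48  2.38]
```

It is sliding at 16 N, as expected. I continue, then hold.

Call:
drive_tool(
  steps=[
    [0,0.08,-0.5,0,0.1],
    [0,0,-0.5,0,0.1],
    [0,0,-0.5,0,0.1],
    [0,0,-0.5,0,0.1],
    [0,0,-0.5,0,0.1],
    [0,0,-0.5,0,0.1],
    [0,0,-0.5,0,0.1],
    [0,0,-0.5,0,0.1],
    [0,0,0,0,0.1],
    [0,0,0,0,0.1],
  ],
)

```text
time: 9.25
eef_pos: [0.5203, -0.0348, 0.0126]
tcp_rot: [0.553, 0.44, -0.553, 0.44]
contact_force: [1.2, -0.8, 0.2]
opening: 0.201
```

```bash
cat > st.py <<'E'
from h import *
q=[.5275,-.0072,-.2244]
st=readout.get_state();p=R.from_euler('z',-q[2]).apply(st['eef_pos']-np.array([q[0],q[1],0]))*1e3
print(p.round(1),'tip',p[1]+84.7,'F',R.from_euler('z',-q[2]).apply(st['contact_force']).round(1)); to(.5,-.1,.0136,-12.97)
E
python3 st.py
```

```text
[ -0.9 -28.6  12.6] tip 56.13985820828729 F [ 1.4 -0.6  0.2]
t 9.25 p [ 0.5203 -0.0348  0.0126] yaw -12.98 tilt [-1.e+00 -0.e+00 -2.e-04] open 0.201 F [ 1.2 -0.8  0.2] q [-0.26  0.25  2.08  0.    0.81 -0.04]
  turn -0.01 shift [-0.11 -0.51  6.8 ]
```

Call:
drive_tool(
  steps=[
    [0,0,-0.3,0,0.1],
    [0,0,-0.3,0,0.1],
    [0,0,0,0,0.1],
    [0,0,0,0,0.1],
    [0,0.05,1,0,0.1],
    [0,0,2,0,0.1],
    [0,0,3,0,0.1],
    [0,0,3,0,0.1],
    [0,0,3,0,0.1],
    [0,0,0,0,0.1],
  ],
)

```text
time: 10.25
eef_pos: [0.4948, -0.1503, 0.013]
tcp_rot: [-0.554, -0.438, 0.554, -0.439]
contact_force: [-0.4, 0.3, -0.9]
opening: 0.195
```

Run:
```python
import st
from h import *
c=shot('top')
a=cv2.resize(c['frame'][215:325,240:400],None,fx=5,fy=5,interpolation=cv2.INTER_CUBIC)
cv2.imwrite('pics/f1.png',a[:,:,::-1])
```

```text
[-1.000e-01 -1.468e+02  1.300e+01] tip -62.099869199021626 F [-0.5  0.2 -0.9]
t 10.25 p [ 0.4948 -0.1503  0.013 ] yaw -13.28 tilt [-1.      0.0013  0.0011] open 0.195 F [-0.4  0.3 -0.9] q [-0.49  0.24  2.09 -0.    0.81 -0.26]
  turn -0.31 shift [-0.06 -0.62 -5.02]
```

View pics/f1.png

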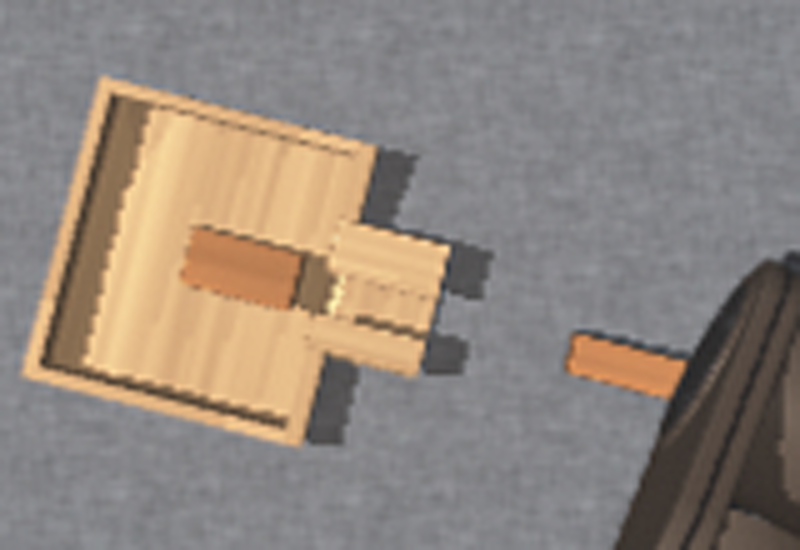

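The top view shows the filler, corners (198,227), (305,252), (295,308) and (182,282), lying in the bay wholly clear of the slot, and the block withdrawn. Now I lay the block down further back.

Call:
drive_tool(
  steps=[
    [0,0,3,0,0.1],
    [0,0,3,0,0.1],
    [0,0,3,0,0.1],
    [0,0,2,0,0.1],
    [0,0,0,0,0.1],
    [0.4,0,0,0,0.1],
    [0.3,0,0,0,0.1],
    [0,0,0,0,0.1],
    [0,0,0,0,0.1],
  ],
)

```text
time: 11.2
eef_pos: [0.4702, -0.2528, 0.0053]
tcp_rot: [-0.553, -0.441, 0.553, -0.44]
contact_force: [0.1, -0.1, -0.8]
opening: 0.194
```

Run:
```python
import st
from h import *
c=load('top'); q=st.q
px=lambda u,v:((u+.5)/5-.5+240,(v+.5)/5-.5+215)
P=np.array([at(c,*px(u,v),.039) for u,v in((198,227),(305,252),(295,308),(182,282))])
print(P.round(4),'centre',P.mean(0).round(4)); d=P[0]-P[1]+P[3]-P[2];print('yaw of long',np.degrees(np.arctan2(d[1],d[0])),np.linalg.norm(d)/2,np.linalg.norm(P[1]-P[2]))
print('slot frame',(R.from_euler('z',-q[2]).apply(P-np.array([q[0],q[1],0]))*1e3).round(1).tolist())
```

```text
[  -1.2 -252.2    5.3] tip -167.48355144062964 F [ 0.2 -0.1 -0.8]
t 11.2 p [ 0.4702 -0.2528  0.0053] yaw -12.96 tilt [-1.e+00 -8.e-04 -5.e-04] open 0.194 F [ 0.1 -0.1 -0.8] q [-0.68  0.29  2.05  0.    0.81 -0.46]
  turn 0.01 shift [ -0.83  -0.52 -15.56]
[[0.5655 0.096  0.039 ]
 [0.5556 0.0489 0.039 ]
 [0.5311 0.0526 0.039 ]
 [0.5413 0.1023 0.039 ]] centre [0.5484 0.0749 0.039 ]
yaw of long 78.27672241576846 0.04945791810786348 0.0247684036836775
slot frame [[14.0, 109.1, 39.0], [14.9, 60.9, 39.0], [-9.8, 59.1, 39.0], [-10.9, 109.8, 39.0]]
```

Call:
drive_tool(
  steps=[
    [0.08,0,0,0,0.1],
    [0,0,0,0,0.1],
    [0,0,0,0,0.35],
    [0,0,0,0,0.5],
    [0,0,0,0,0.5],
    [-1,0,0,0,0.5],
    [-3,0,0,0,0.5],
    [-4,0,0,0,0.5],
    [-4,0,0,0,0.5],
    [0,0,0,0,0.5],
  ],
)

```text
time: 12.2
eef_pos: [0.4739, -0.2568, 0.1327]
tcp_rot: [0.555, 0.435, -0.552, 0.445]
contact_force: [1.1, -0.5, 0.4]
opening: 0.505
```

```bash
python3 -c "
from h import *
to(.5484,.0749,.10,-11.7)"
```

```text
t 12.2 p [ 0.4739 -0.2568  0.1327] yaw -13.03 tilt [-0.9999  0.0127  0.0062] open 0.505 F [ 1.1 -0.5  0.4] q [-0.68  0.09  2.    0.    1.04 -0.46]
  turn -1.33 shift [  3.05   0.53 -34.01]
```

Call:
drive_tool(
  steps=[
    [0,0,-4,-1.3,0.5],
    [0,0,-4,0,0.5],
    [0,0,-4,0,0.5],
    [0,0,-4,0,0.5],
    [0,0,-4,0,0.5],
    [0,0,-4,0,0.5],
    [0,0,-4,0,0.5],
    [0,0.5,-4,0,0.5],
    [0,0,-2,0,0.5],
    [0,0,0,0,0.5],
  ],
)

```text
time: 13.2
eef_pos: [0.5451, 0.0801, 0.1247]
tcp_rot: [0.548, 0.447, -0.548, 0.447]
contact_force: [0.6, -0.5, 0.5]
opening: 0.504
```

Run:
```python
from h import *
to(.5484,.0749,.012,-11.7)
c=shot('top','g1.png')
```

```text
t 13.2 p [0.5451 0.0801 0.1247] yaw -11.53 tilt [-1.e+00 -3.e-04 -3.e-04] open 0.504 F [ 0.6 -0.5  0.5] q [-0.04  0.13  1.97  0.    1.04  0.16]
  turn 0.17 shift [11.27  0.43  0.45]
```

View pics/g1.png

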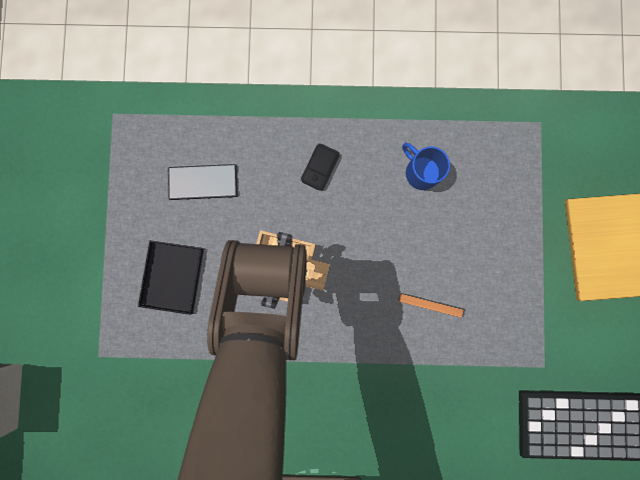

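The block lies clear at (432,305), and the mug, mouse and phone have not moved. I'm descending on the filler.

Call:
drive_tool(
  steps=[
    [1,0.4,0.4,0.1,0.5],
    [2,0,0,0,0.5],
    [2,0,0,0,0.5],
    [2,0,0,0,0.5],
    [2,0,0,0,0.5],
    [1.2,0,0,0,0.5],
    [0.9,0,0,0,0.5],
    [0,0,0,0,0.5],
    [0,0,0,0,0.5],
  ],
)

```text
time: 14.15
eef_pos: [0.5487, 0.0727, 0.0142]
tcp_rot: [0.549, 0.445, -0.549, 0.446]
contact_force: [-0.5, 0.0, -0.5]
opening: 0.497
```

```bash
python3 -c "
from h import *
to(.5484,.0749,.012,-11.7)"
```

```text
t 14.15 p [0.5487 0.0727 0.0142] yaw -11.87 tilt [-1.e+00  8.e-04 -1.e-04] open 0.497 F [-0.5  0.  -0.5] q [-0.05  0.31  2.   -0.    0.83  0.16]
  turn -0.17 shift [ 0.22 -0.08 -0.21]
```

Call:
drive_tool(
  steps=[
    [0,-0.1,-0.2,0,0.3],
    [0,0,0,0,0.2],
    [0,0,0,0,0.2],
    [0,0,0,0,0.2],
    [0,0,0,0,0.2],
    [0,0,0,0,0.2],
    [-1,0,0,0,0.2],
    [-2,0,0,0,0.2],
    [-3,0,0,0,0.2],
    [-3,0,0,0,0.2],
  ],
  force=40,
)

```text
time: 15.15
eef_pos: [0.5466, 0.0753, 0.1041]
tcp_rot: [-0.548, -0.446, 0.55, -0.445]
contact_force: [-0.2, 0.3, -0.4]
opening: 0.297
```

Run:
```python
from h import *
to(.522,.339,.105,-7)
s=shot('side');cv2.imwrite('pics/i1.png',cv2.resize(s['frame'][100:340,100:400],None,fx=2,fy=2)[:,:,::-1])
```

```text
t 15.15 p [0.5466 0.0753 0.1041] yaw -11.83 tilt [-1.0e+00 -2.5e-03  6.0e-04] open 0.297 F [-0.2  0.3 -0.4] q [-0.05  0.16  1.98 -0.    1.01  0.16]
  turn -4.83 shift [ -0.09  -5.65 -25.88]
```

View pics/i1.png

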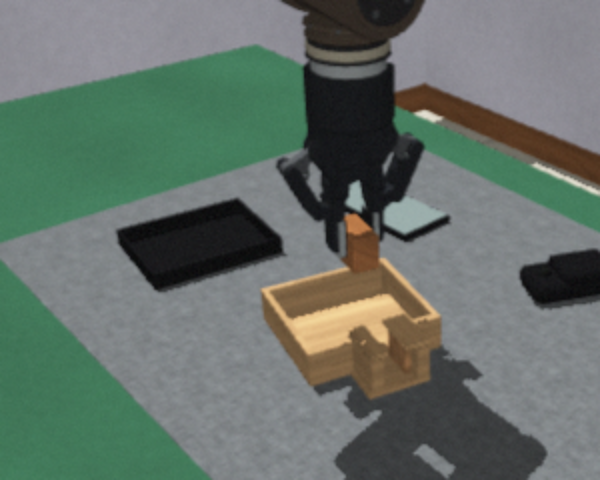

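The filler (opening 0.297, about 25 mm) is lifted out between the fingers and clears the bay wall. I carry it to the tray.

Call:
drive_tool(
  steps=[
    [0,0,0,-4.8,0.2],
    [0,-0.7,-3.2,0,0.2],
    [0,-0.7,-3.2,0,0.2],
    [0,-0.7,-3.2,0,0.2],
    [0,-0.7,-3.2,0,0.2],
    [0,-0.7,-3.2,0,0.2],
    [0,-0.7,-3.2,0,0.2],
    [0,-0.7,-3.3,0,0.2],
    [0,-0.7,-3.3,0,0.2],
    [0,0,0,0,0.2],
  ],
)

```text
time: 16.2
eef_pos: [0.5226, 0.3413, 0.1037]
tcp_rot: [0.529, 0.47, -0.529, 0.469]
contact_force: [0.1, 0.3, 0.6]
opening: 0.293
```

Call:
drive_tool(
  steps=[
    [2,0,0,0,0.2],
    [2,0,0,0,0.2],
    [2,0,0,0,0.2],
    [1,0,0,0,0.2],
    [0.8,0,0,0,0.2],
    [0,0,0,0,0.2],
    [0,0,0,0,0.2],
  ],
)

```text
time: 16.9
eef_pos: [0.5243, 0.3382, 0.0265]
tcp_rot: [0.53, 0.468, -0.529, 0.468]
contact_force: [1.0, -0.6, -0.1]
opening: 0.293
```

```bash
python3 -c "
from h import *
to(.522,.339,.0135,-7)"
```

```text
t 16.9 p [0.5243 0.3382 0.0265] yaw -7.05 tilt [-1.e+00  9.e-04 -5.e-04] open 0.293 F [ 1.  -0.6 -0.1] q [ 0.41  0.41  1.82 -0.    0.9   0.53]
  turn -0.05 shift [ 1.3  -0.24 -0.06]
```

Call:
drive_tool(
  steps=[
    [0.6,-0.2,0,0,0.2],
    [0.4,0,0,0,0.2],
    [0.2,0,0,0,0.2],
    [0,0,0,0,0.2],
    [0,0,0,0,0.2],
  ],
)

```text
time: 17.4
eef_pos: [0.5218, 0.3385, 0.0141]
tcp_rot: [0.53, 0.468, -0.53, 0.468]
contact_force: [-0.8, 0.0, 2.3]
opening: 0.293
```

```bash
python3 -c "
from h import *
to(.522,.339,.0135,-7)"
```

```text
t 17.4 p [0.5218 0.3385 0.0141] yaw -7.03 tilt [-1.  0. -0.] open 0.293 F [-0.8  0.   2.3] q [0.41 0.43 1.83 0.   0.88 0.54]
  turn -0.03 shift [ 0.06  0.02 -0.05]
```

A small upward reaction of about 2 N shows the filler is touching down. I release and lift away.

Call:
drive_tool(
  steps=[
    [0,0,0,0,0.35],
    [0,0,0,0,0.5],
    [0,0,0,0,0.5],
    [-1,0,0,0,0.5],
    [-2,0,0,0,0.5],
    [-4,0,0,0,0.5],
    [-4,0,0,0,0.5],
    [-4,0,-3,0,0.5],
    [0,0,0,0,0.5],
    [0,0,0,0,0.5],
  ],
)

```text
time: 18.4
eef_pos: [0.5262, 0.3691, 0.1662]
tcp_rot: [0.531, 0.468, -0.528, 0.469]
contact_force: [-0.5, 0.3, -0.2]
opening: 0.497
```

Call:
drive_tool(
  steps=[
    [0,0,-4,0,0.5],
    [0,0,-4,0,0.5],
    [0,0,-4,0,0.5],
    [0,0,-4,0,0.5],
    [0,0,0,0,0.5],
    [0,0,0,0,0.5],
  ],
)

```text
time: 19.0
eef_pos: [0.5439, 0.5264, 0.1607]
tcp_rot: [-0.528, -0.469, 0.531, -0.469]
contact_force: [0.1, 0.4, 0.9]
opening: 0.496
```

Run:
```python
from h import *
c0=cv2.imread('pics/top0.png');s0=cv2.imread('pics/side0.png')
to(.522,.339,.0135,-7)
c=shot('top');s=shot('side')
for n,a,b,(x,y,w,h) in(('mug t',c0,c,(398,138,62,55)),('mouse t',c0,c,(295,138,50,55)),('phone t',c0,c,(163,158,80,46)),('mug s',s0,s,(455,243,60,70)),('mouse s',s0,s,(355,220,60,35))):
    d=np.abs(a[y:y+h,x:x+w,::-1].astype(int)-b['frame'][y:y+h,x:x+w]).max(2);print(n,(d>40).sum())
a=cv2.resize(c['frame'][220:330,120:320],None,fx=4,fy=4,interpolation=cv2.INTER_CUBIC)[:,:,::-1]
b=cv2.resize(s['frame'][180:420,130:530],None,fx=2,fy=2,interpolation=cv2.INTER_CUBIC)[:,:,::-1]
cv2.imwrite('pics/z1.png',cv2.resize(np.vstack([a,b]),None,fx=.64,fy=.64))
```

```text
t 19.0 p [0.5439 0.5264 0.1607] yaw -6.98 tilt [-1.     -0.0033  0.0038] open 0.496 F [0.1 0.4 0.9] q [ 0.64  0.52  1.4  -0.    1.23  0.76]
  turn 0.02 shift [14.79  0.16 18.81]
mug t 0
mouse t 0
phone t 0
mug s 0
mouse s 0
```

View pics/z1.png

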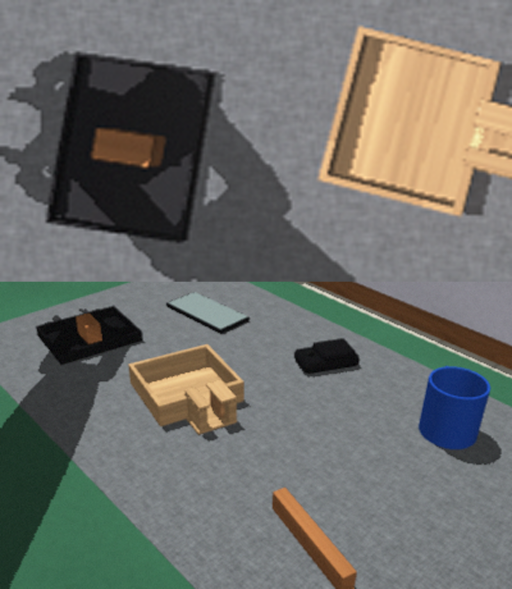

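The filler rests in the middle of the tray at (127,148), the bay and slot are empty, and the block lies flat at (312,535), clear of everything. The bystanders have not changed.

```bash
python3 -c "
from h import *
print(sign_off())"
```

```text
the job is handed in; nothing more can be done
None
```

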